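# Fit the strainer and lock the filler ring on the coolant tank

## Robot

A 7-joint arm with a two-finger parallel gripper is mounted at the origin on the work surface. World frame = base frame: x ahead of the robot, y to its left, z up, the work surface at z = 0. Lengths are in m, angles in degrees, forces in N, time in s.
With the tool pointing down it reaches from about 0.425 to 0.875 m from the base axis. Payload 4.7 kg.
Tool frame: the origin (TCP) lies between the finger pads; the fingertips stand 19 mm ahead of it and the grasp point (between the pads) is the TCP; x points along the fingers, z is the direction in which the jaws open and shut, and the axes are right-handed (so a half turn about x gives the same grasp; the last joint's range is limited). The gripper opens to 87 mm and grips with 3 to 60 N. Pads are 19 mm wide; open, the fingers measure 117 mm over their backs; the gripper's body (75 mm by 190 mm) begins 51 mm behind the grasp point.
Start: joints at [64.979, 18.392, -4.016, 83.108, 1.295, 78.541, -3.26], TCP at [0.283, -0.585, 0.242] pointing down, gripper open.
Joint ranges: [-163.93, 163.93], [-17.29, 119.83], [-79.2, 71.16], [3.27, 140.29], [-89.18, 269.18], [5.43, 117.66], [-154.24, 154.24]. Speed limits (degrees/s): [147.25, 147.25, 180, 180, 180, 180, 180].

## Interface

Orientations are given as [roll, pitch, yaw] about the fixed x, y, z axes, in that order (R = Rz(yaw) Ry(pitch) Rx(roll)).
In Python, from cell import monitor, read_camera, camera_model, env, regions_of gives the robot as it stands. The module is installed in compiled form; this text tells all that it offers.
- The arm moves only by the tool step_arm, never from a script. Its argument "deltas" is a list of rows, each a list of 5 numbers: the gripper's target within -1 to 1 (fully open at 1, half-way at 0, shut at -1), then the shift along the tool's x, y, z in m, then the turn about the tool's x in degrees. A call has 1 to 12 rows; each row is the pose to reach, as a shift and turn from the pose commanded when the call began, along the tool's axes at that moment; what a row does not reach only later rows make up. A row lasts 1/8 s, in which the tool goes at most 62.5 mm and 10.7 degrees, less where a joint would pass 70% of its speed; a pose out of reach is approached as far as the arm can. A call with a gripper value outside its range is refused whole. The fingers move at their own pace and stop on an object; "newtons" is the grip in N (left out, the last holds). Time passes only in rows, so rows that repeat a pose let the fingers close. It gives the time, the measured TCP pose, the force and the opening at its end, in the units of the state.
- monitor.get_obs(): the state, without advancing time (a new reading comes with each control period).
- read_camera(name): name is "side" or "top"; returns (picture, depth): 420x560x3 uint8, red, green, blue; 420x560 float32, m along the optical axis (not along the pixel's ray), 0 where there is no reading.
- camera_model(name): a dict with "fx", "fy", "cx", "cy" (pixels), "xyz" and "attitude" of the camera in the world. Camera axes: x right, y down, z forward; pixel columns grow to the right and rows downward; lengths in m; the calibration is good to about 2 mm. A picture is of the moment at which its call begins. camera_model takes no time and is no camera call.
- env.sign_off(): hands the job in, once; it reports no verdict.
Trained networks look in the newest picture that a camera, given by its name, has taken for a name from the list of things; names that differ only in an ending like _2 or _b are one class to them, and where a whole thing is asked for, a point or a joint stands for the part that bears it (a point fixed in the world has none). Each returns a list of dicts, best first, with "p" (0 to 1); they miss things now and then, are a little off and sometimes report something else, mostly with a low value. They report only what shows in the picture. A call takes as long as a camera call. They do not tell look-alikes from the thing itself.
- regions_of(camera, thing): "pixels" (420x560 bool, what is visible of it) and "pixel" ([column, row] in pixels, amid what is visible of it).
The state is a dict: "time_s": time; "qpos": joint angles; "joint_velocities": joint speeds; "effort": joint torques, N m; "tool_pos": TCP position; "tool_rot": TCP orientation; "force": force on the tool from outside, world axes, zero at the start; "wrist_torque": the same for the moment, N m; "grip_width": finger opening in m.
Only numpy, scipy, OpenCV 4.12 (cv2) and the standard library are available. Lean on these libraries where they do the work, as an engineer would, in place of code of your own. Each camera call takes 0.05 s, during which the arm holds its last target. There are 200 camera calls.

## Task

Close the filler of the treatment machine's coolant tank: put the small pierced strainer disk into the mouth first, so that it lies flat and fully home. Then set the eared locking ring down over the neck, its ears turned well clear of the two claws, and turn it clockwise (seen from above) until the ears are under the claws against their stops. The wider unpierced disk and the ring without ears belong elsewhere.

Things in the scene. Friction and masses are not known exactly. Their poses are not given: they have to be found in the camera images.
- tank_mouth (a point): Mouth centre at rim height on a fixed tank: white box 160 x 160 x 90 mm high, grey round neck on top, 30 mm high, 69 mm outside; rim 120 mm above the table, z up. Mouth 65 mm wide at the rim, funnelled to 57 mm at 6 mm depth; ledge 10 mm down for the strainer. Claws at +x and -x of this frame; locked, the ring's x axis lies along this x, either way round.
- claw (a point): Top middle of the +x claw (its twin is opposite), same axes as tank_mouth, 61 mm from the neck's axis. Grey hooks 24 mm wide reaching in to 49 mm from the axis, post from 66 mm; top 1 mm, underside 9 mm below the rim. A wall closes each on its clockwise side (seen from above): ears enter turning clockwise and stop 2 to 3 degrees past square.
- strainer_mid (a point): Middle (23 mm above underside) of the loose steel strainer, z up: disk 52 mm wide, 9 mm thick, with small dark holes, and a round upright knob 16 mm wide on its centre; 46 mm high in all. Grasp the knob from above, tips 14 mm or more over the underside. Seated, this point is 13 mm above the rim. The other disk, 80 mm wide, has no holes.
- ring_mid (a point): Middle (27 mm above underside) of the loose grey ring, z up, any yaw. Bell skirt 84 mm inside, 90 outside at the foot; hub 56 mm wide, 28 to 54 mm up: grasp it from above, tips 30 mm or more up. 40 mm bore. Ears 20 x 8 mm at the foot along +x, -x, to 60 mm out. Seated, this point is 5 mm above the rim; needs ears 35 degrees or more off the claws to go down. The other ring has no ears.
There are look-alikes about, which are no part of the job. What is shaped like the part that bears strainer_mid but green is not meant.

How it is judged:
By the outcome, as a careful person would: the job done as asked, in the order asked, and still so for the second after the job is handed in, with the robot touching nothing.
It also fails if it takes over 69 s, if anything falls off the work surface, if the arm or the gripper's body presses on something with over 40 N, if the wrist force passes 120 N, or if a joint passes its speed limit or range.

## Working session

There is one attempt and no reset: what is moved stays moved. The work goes in short steps, Python scripts to look and compute and a tool call to move; the robot and the scene stay as the last step left them, time stands still between calls to the robot, and variables do not carry over. Pictures are saved under pics/ and viewed, about 8 in all and at most 12, crops included, and the job is handed in when it is done.

Besides the shell and the picture viewer there is one more tool, called after "Emit:" as name([rows], argument=value, ...), one row to a line, values as JSON. step_arm: Moves the arm, as the interface text tells. Its arguments: {"type":"object","properties":{"deltas":{"type":"array"},"newtons":{"type":"number"}},"required":["deltas"]}

```bash
mkdir -p pics
cat > h.py <<'E'
import numpy as np, cv2
from scipy.spatial.transform import Rotation as R
from cell import monitor, read_camera, camera_model, env, regions_of
def cloud(name,d):
    m=camera_model(name); v,u=np.mgrid[0:420,0:560]
    P=np.stack([(u-m['cx'])/m['fx']*d,(v-m['cy'])/m['fy']*d,d],-1)
    a=np.array(m['attitude'],float)
    Rm=a if a.shape==(3,3) else R.from_euler('xyz',a,degrees=True).as_matrix()
    P=P@Rm.T+np.array(m['xyz']); P[d==0]=np.nan
    return P
def save(n,im): cv2.imwrite('pics/'+n,im[:,:,::-1])
E
python3 - <<'E'
from h import *
o=monitor.get_obs(); print(o)
for c in('top','side'):
    print(camera_model(c)); im,d=read_camera(c); np.savez(c+'0',im=im,d=d); save(c+'0.png',im)
    P=cloud(c,d)
    for t in('strainer_mid','ring_mid','tank_mouth','claw'):
        for r in regions_of(c,t)[:5]:
            q=P[r['pixels']]; u,v=map(int,r['pixel'])
            print(c,t,round(r['p'],2),(u,v),r['pixels'].sum(),np.round(np.nanmedian(q,0),3) if len(q) else '',np.round(np.nanmax(q,0),3) if len(q) else '', np.round(np.nanmin(q,0),3) if len(q) else '', im[v,u])
E
```

```text
{'time_s': 0.0, 'qpos': array([64.98033301, 18.44105297, -4.01659455, 83.17413744,  1.29560002,
       78.54174423, -3.25951446]), 'joint_velocities': array([-0.09358674,  0.03119063, -0.03167708,  0.02343456, -0.01233919,
       -0.03691663, -0.0101226 ]), 'effort': array([ 1.52195648e-04, -4.91282701e+01, -4.04270198e-01, -3.12522376e+01,
       -6.42093318e-02,  4.38585004e-02,  1.80619727e-04]), 'tool_pos': array([ 0.28291821, -0.58462257,  0.24044574]), 'tool_rot': array([-176.92438166,   89.88818651,  118.90663227]), 'force': array([ 0.66404006, -0.60445109, -0.82568333]), 'wrist_torque': array([ 0.01655341, -0.0035706 , -0.08079842]), 'grip_width': 0.0871302959697971}
{'fx': 527.5894761969937, 'fy': 527.5894761969937, 'cx': 283.4873824558939, 'cy': 207.2349881700122, 'xyz': array([ 0.38042015, -0.00597735,  1.18443358]), 'attitude': array([-172.90643309,    0.93211492,  -90.76629837])}
top strainer_mid 0.98 (398, 224) 440 [ 0.477 -0.247  0.008] [ 0.505 -0.224  0.049] [ 0.454 -0.278 -0.006] [14 37 15]
top strainer_mid 0.64 (434, 265) 476 [ 0.389 -0.317  0.008] [ 0.416 -0.295  0
[... 234 characters left out ...]
 0.436 -0.094 -0.009] [ 7 11 12]
top claw 0.62 (287, 209) 5892 [ 0.517 -0.005  0.089] [0.615 0.092 0.124] [ 0.436 -0.089 -0.004] [16 17 15]
{'fx': 435.7354706096673, 'fy': 435.7354706096673, 'cx': 283.46128069696397, 'cy': 208.15533103398627, 'xyz': array([0.36146321, 0.72943093, 0.64748256]), 'attitude': array([-126.17287895,   -0.39853764, -168.09411468])}
side strainer_mid 0.58 (347, 176) 223 [ 0.39  -0.314  0.008] [ 0.415 -0.292  0.047] [ 0.366 -0.361 -0.002] [62 63 62]
side ring_mid 0.77 (262, 170) 780 [ 0.627 -0.247  0.027] [ 0.676 -0.212  0.055] [ 0.588 -0.304 -0.002] [32 31 32]
side claw 0.62 (280, 227) 5923 [0.515 0.05  0.088] [0.65  0.098 0.121] [ 0.437 -0.217 -0.003] [137 140 145]
```

View pics/top0.png

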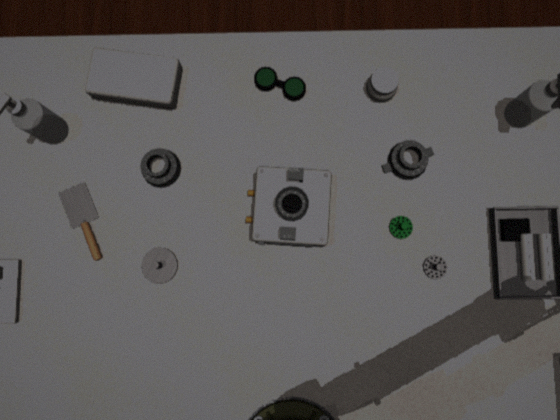

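View pics/side0.png

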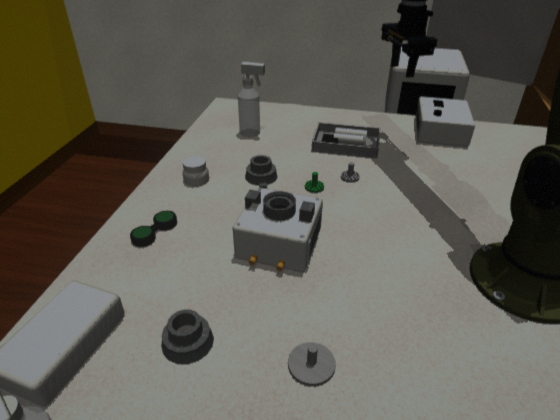

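The top view shows these candidates:
- **Strainer:** steel pierced disk at (434,265). The green look-alike is at (398,224) and the wide unpierced disk at (160,265).
- **Ring:** eared ring at (408,160). The earless one is at (160,167).
- **Tank:** at (291,204), with claws at (295,174) and (287,234).

I choose the steel strainer and the eared ring.

```bash
cat >> h.py <<'E'
def circ(p):
    A=np.c_[2*p,np.ones(len(p))]; s=np.linalg.lstsq(A,(p**2).sum(1),rcond=None)[0]
    return np.round([s[0],s[1],np.sqrt(max(0,s[2]+s[0]**2+s[1]**2))],4)
def sel(P,c,r,z0,z1):
    q=P.reshape(-1,3); return q[(np.hypot(q[:,0]-c[0],q[:,1]-c[1])<r)&(q[:,2]>z0)&(q[:,2]<z1)]
def mid(q): # centre of min enclosing circle
    (x,y),r=cv2.minEnclosingCircle(q[:,:2].astype(np.float32)); return np.round([x,y,r],4)
E
python3 - <<'E'
from h import *
for c in('top','side'):
    z=np.load(c+'0.npz'); P=cloud(c,z['d'])
    print(c,'table z',np.nanmedian(sel(P,(.45,-.4),.03,-.03,.03)[:,2]))
    for n,ctr,r,z0,z1 in (('knob',(.389,-.317),.04,.03,.06),('disk',(.389,-.317),.045,.005,.014),('hubtop',(.625,-.262),.05,.047,.06),('ringfoot',(.625,-.262),.08,.004,.06),('rim',(.52,-.005),.045,.114,.127),):
        q=sel(P,ctr,r,z0,z1); print(n,len(q),q.mean(0).round(4),'mec',mid(q),'circfit',circ(q[:,:2]), 'zpct',np.percentile(q[:,2],[5,50,95]).round(4))
    q=sel(P,(.627,-.262),.075,.003,.013); cc=np.array([.627,-.262])
    far=q[np.hypot(*(q[:,:2]-cc).T)>.049][:,:2]; 
    for s in (1,-1):
        f=far[s*(far[:,0]*0-(far[:,1]-cc[1]))>0]; print('ear',len(f),f.mean(0).round(4) if len(f) else '')
    q=sel(P,(.52,-.005),.085,.112,.13); rr=np.hypot(q[:,0]-.518,q[:,1]+.005)
    for s in (1,-1):
        f=q[(rr>.046)&(s*(q[:,0]-.518)>0)]
        print('claw',len(f),f.mean(0).round(4),cv2.minAreaRect((f[:,:2]*1000).astype(np.float32)))
    # box top
    q=sel(P,(.52,-.005),.13,.083,.096); print('box',cv2.minAreaRect((q[:,:2]*1000).astype(np.float32)))
a=np.load('top0.npz')['im']; s=np.load('side0.npz')['im']
def cr(i,u,v,w): return cv2.resize(np.clip(i[v-w:v+w,u-w:u+w].astype(float)*1.8,0,255).astype(np.uint8),(400,300*400//300),interpolation=cv2.INTER_CUBIC)[50:350]
save('crop1.png',np.vstack([np.hstack([cr(a,434,265,25),cr(a,408,160,40)]),np.hstack([cr(a,291,204,50),cr(s,330,180,35)])]))
E
```

```text
top table z -0.0016575207696265526
knob 55 [ 0.389  -0.3201  0.043 ] mec [ 0.3886 -0.3214  0.0086] circfit [ 0.3891 -0.3209  0.006 ] zpct [0.0332 0.044  0.0483]
disk 318 [ 0.3887 -0.32    0.0082] mec [ 0.3882 -0.3174  0.0408] circfit [ 0.3888 -0.3217  0.0197] zpct [0.0055 0.0081 0.0113]
hubtop 293 [ 0.6312 -0.2718  0.0521] mec [ 0.6308 -0.2724  0.0299] circfit [ 0.6312 -0.2717  0.0246] zpct [0.0481 0.0523 0.0559]
ringfoot 1163 [ 0.6261 -0.2658  0.0299] mec [ 0.6251 -0.2585  0.0751] circfit [ 0.6297 -0.2694  0.0354] zpct [0.0056 0.0271 0.0542]
rim 255 [ 0.5227 -0.0067  0.1172] mec [ 0.5222 -0.0068  0.0351] circfit [ 0.522  -0.0066  0.0321] zpct [0.1142 0.1169 0.1209]
ear 72 [ 0.6364 -0.3172]
ear 29 [ 0.6229 -0.2248]
claw 192 [ 0.5827 -0.0158  0.1176] ((582.5413818359375, -15.780876159667969), (31.301586151123047, 25.860946655273438), 87.09043884277344)
claw 193 [0.4605 0.0022 0.1178] ((460.7648620605469, 2.217721939086914), (30.478580474853516, 24.494781494140625), 89.0006332397461)
box ((521.6456298828125, -6.593711853027344), (159.4912567138672, 159.17010498046875), 85.5448608398437
[... 381 characters left out ...]
93  0.0247] zpct [0.0475 0.0515 0.0537]
ringfoot 730 [ 0.6276 -0.2539  0.0298] mec [ 0.6303 -0.2588  0.0502] circfit [ 0.6296 -0.2613  0.0304] zpct [0.0065 0.0274 0.0526]
rim 203 [ 0.5227 -0.008   0.1168] mec [ 0.5222 -0.006   0.0358] circfit [ 0.5219 -0.0049  0.0324] zpct [0.1143 0.1169 0.1194]
ear 0 
ear 8 [ 0.6131 -0.2141]
claw 135 [ 0.5824 -0.0125  0.1171] ((583.2730102539062, -14.117010116577148), (36.3519401550293, 26.03564453125), 85.51071166992188)
claw 141 [0.4605 0.0056 0.1173] ((460.53851318359375, 1.4924163818359375), (38.86111831665039, 25.31527328491211), 88.31268310546875)
box ((521.5184326171875, -4.893592834472656), (161.3284912109375, 158.42510986328125), 85.46705627441406)
```

View pics/crop1.png

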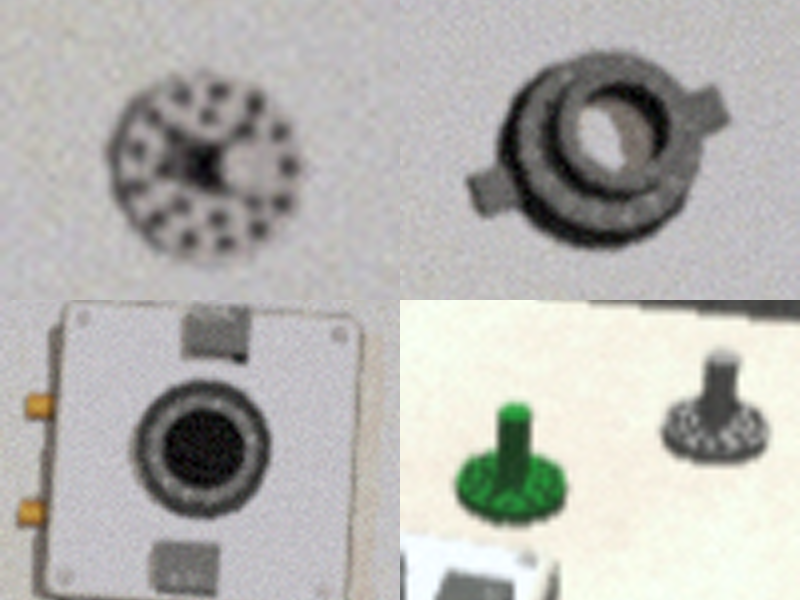

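The crop confirms the choice: a steel pierced disk with a knob, and a ring with two ears at about -70° (≡110°). The tank frame yaw is about -4.5° from the box edges. Next I compute the first move.

```bash
cat >> h.py <<'E'
def go(xyz=None,yaw=None):
    o=monitor.get_obs(); M=R.from_euler('xyz',o['tool_rot'],degrees=True).as_matrix()
    y0=np.degrees(np.arctan2(M[1,2],M[0,2])); d=(M.T@(np.array(xyz)-o['tool_pos'])).round(4) if xyz is not None else ''
    dy=0 if yaw is None else (yaw-y0+180)%360-180
    print('t',round(o['time_s'],2),'pos',o['tool_pos'].round(4),'jawyaw',y0.round(2),'tilt',np.degrees(np.arccos(-M[2,0])).round(2),'q7',o['qpos'][6].round(1),'F',o['force'].round(1),'w',round(o['grip_width'],4),'\n -> shift',d,'turn',-round(dy,2))
E
python3 -c "
from h import *
go((.389,-.320,.242)); go((.389,-.320,.035))"
```

```text
t 0.5 pos [ 0.2832 -0.5851  0.2416] jawyaw -64.17 tilt 0.0 q7 -3.3 F [ 0.1 -0.5  0.1] w 0.0869 
 -> shift [-0.0005  0.2107 -0.1925] turn 0
t 0.5 pos [ 0.2832 -0.5851  0.2416] jawyaw -64.17 tilt 0.0 q7 -3.3 F [ 0.1 -0.5  0.1] w 0.0869 
 -> shift [ 0.2065  0.2107 -0.1925] turn 0
```

Emit:
step_arm([
  [0, 0, 0.02, -0.018, 0],
  [0, 0, 0.055, -0.05, 0],
  [0, 0, 0.095, -0.087, 0],
  [0, 0.02, 0.135, -0.123, 0],
  [0, 0.05, 0.17, -0.155, 0],
  [0, 0.09, 0.195, -0.178, 0],
  [0, 0.12, 0.208, -0.19, 0],
  [0, 0.14, 0.211, -0.1925, 0],
  [0, 0.14, 0.211, -0.1925, 0],
  [0, 0.14, 0.211, -0.1925, 0],
])

```text
time_s: 1.75
tool_pos: [0.3896, -0.3207, 0.1026]
tool_rot: [16.7, 89.9, -47.5]
force: [0.1, -0.3, 1.0]
grip_width: 0.0437
```

Run:
```python
from h import *
go((.389,-.320,.035))
for c in('top','side'):
    im,d=read_camera(c); P=cloud(c,d)
    if c=='side': save('s1.png',cv2.resize(im[100:240,250:450],(800,560)))
    for n,z0,z1 in(('knob',.03,.05),('disk',.004,.014)):
        q=sel(P,(.389,-.32),.045,z0,z1); print(c,n,len(q),mid(q),q.mean(0).round(4))
```

```text
t 1.75 pos [ 0.3896 -0.3207  0.1026] jawyaw -64.21 tilt 0.09 q7 -29.8 F [ 0.1 -0.3  1. ] w 0.0437 
 -> shift [ 0.0676 -0.0002 -0.001 ] turn 0
top knob 0 [0. 0. 0.] [nan nan nan]
top disk 4 [ 0.4112 -0.3174  0.0123] [ 0.4123 -0.3136  0.0057]
side knob 35 [ 0.3897 -0.3197  0.0081] [ 0.3896 -0.3167  0.0393]
side disk 133 [ 0.3888 -0.3207  0.0277] [ 0.39   -0.3153  0.0075]<stdin>:7: RuntimeWarning: Mean of empty slice.
  ret = um.true_divide(
```

View pics/s1.png

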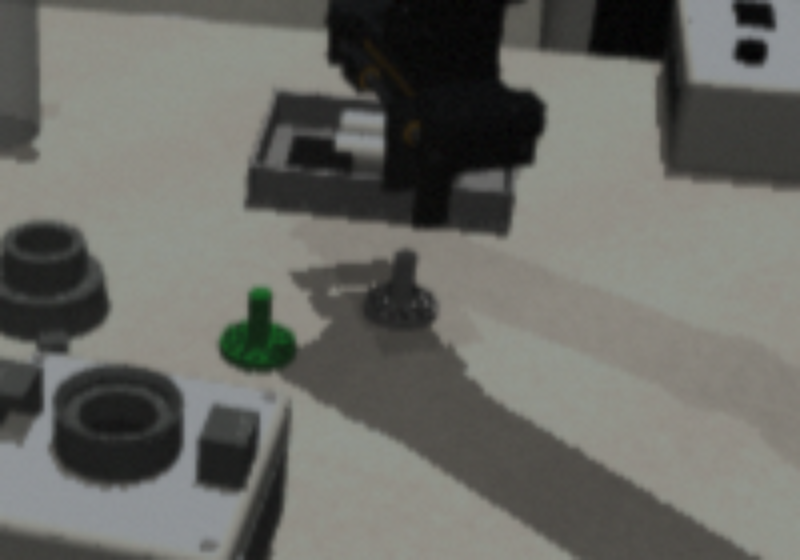

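The gripper (crop (430,200)) is right above the steel strainer at (400,290). I descend and grip.

Emit:
step_arm([
  [0, 0.02, 0, 0, 0],
  [0, 0.045, 0, 0, 0],
  [0, 0.06, 0, 0, 0],
  [0, 0.067, 0, 0, 0],
  [0, 0.067, 0, 0, 0],
  [-1, 0.067, 0, 0, 0],
  [-1, 0.067, 0, 0, 0],
  [-1, 0.067, 0, 0, 0],
  [-1, 0.067, 0, 0, 0],
  [-1, 0.067, 0, 0, 0],
  [-1, 0.067, 0, 0, 0],
], newtons=25)

```text
time_s: 3.22
tool_pos: [0.3896, -0.3203, 0.035]
tool_rot: [15.4, 89.9, -48.7]
force: [0.1, -0.6, 3.2]
grip_width: 0.0151
```

```bash
python3 -c "
from h import *
go((.522,-.0058,.215),15)"
```

```text
t 3.23 pos [ 0.3896 -0.3203  0.035 ] jawyaw -64.17 tilt 0.07 q7 -31.3 F [ 0.1 -0.6  3.2] w 0.0151 
 -> shift [-0.1802  0.2563 -0.2252] turn -79.17
```

Emit:
step_arm([
  [-1, -0.02, 0, 0, 0],
  [-1, -0.06, 0, 0, 0],
  [-1, -0.11, 0.015, -0.013, -8],
  [-1, -0.155, 0.05, -0.043, -17],
  [-1, -0.175, 0.09, -0.078, -26],
  [-1, -0.18, 0.13, -0.114, -36],
  [-1, -0.18, 0.17, -0.15, -46],
  [-1, -0.18, 0.21, -0.185, -56],
  [-1, -0.18, 0.24, -0.211, -66],
  [-1, -0.18, 0.2535, -0.223, -74],
  [-1, -0.18, 0.2563, -0.2252, -79],
  [-1, -0.18, 0.2563, -0.2252, -79],
])

```text
time_s: 4.72
tool_pos: [0.5212, -0.005, 0.2138]
tool_rot: [154.5, 89.9, 169.4]
force: [0.2, -0.0, -0.9]
grip_width: 0.0153
```

Emit:
step_arm([
  [-1, 0, 0, 0, 0],
  [-1, 0, 0, 0, 0],
])

```text
time_s: 4.97
tool_pos: [0.5216, -0.006, 0.2144]
tool_rot: [-166.8, 90.0, -152.0]
force: [-0.7, -0.4, 0.0]
grip_width: 0.0153
```

Run:
```python
from h import *
go((.522,-.0058,.15),15)
im,d=read_camera('side'); P=cloud('side',d); save('s2.png',cv2.resize(im[130:290,200:380],(720,640)[:2])[:600])
q=sel(P,(.522,-.006),.04,.165,.195); print('side',len(q),q.mean(0).round(4),mid(q),circ(q[:,:2]),np.percentile(q[:,2],[2,98]))
im,d=read_camera('top'); P=cloud('top',d)
q=sel(P,(.522,-.006),.04,.165,.195); print('top',len(q),mid(q) if len(q) else '')
```

```text
t 4.97 pos [ 0.5216 -0.006   0.2144] jawyaw 14.73 tilt 0.03 q7 9.7 F [-0.7 -0.4  0. ] w 0.0153 
 -> shift [0.0644 0.0001 0.0005] turn -0.27
side 265 [0.5174 0.0074 0.1866] [ 0.5204 -0.0026  0.0266] [0.5191 0.0006 0.0184] [0.18025723 0.19409479]
top 0
```

View pics/s2.png

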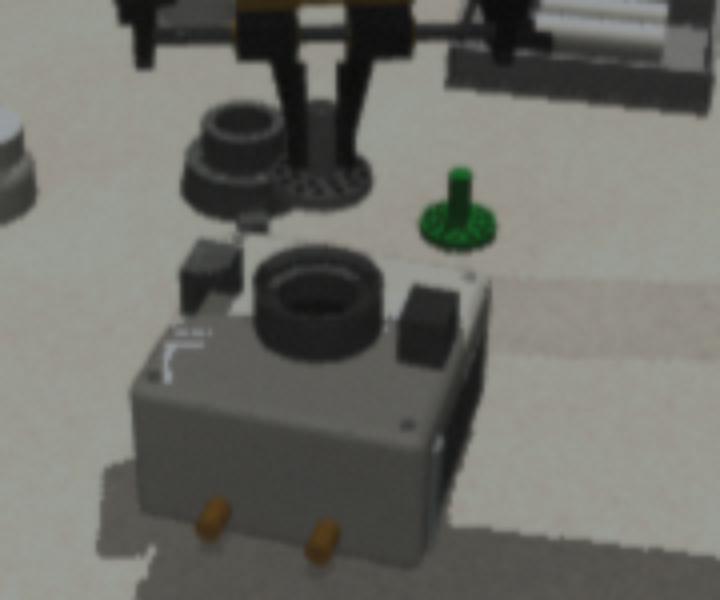

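The picture shows the strainer held level over the tank. The neck is at crop (318,290) and the disk at (320,180), about 2 mm toward +y. I correct for that and lower it.

Emit:
step_arm([
  [-1, 0.015, -0.002, 0.0005, 0],
  [-1, 0.035, -0.002, 0.0005, 0],
  [-1, 0.05, -0.002, 0.0005, 0],
  [-1, 0.056, -0.002, 0.0005, 0],
  [-1, 0.06, -0.002, 0.0005, 0],
  [-1, 0.063, -0.002, 0.0005, 0],
  [-1, 0.066, -0.002, 0.0005, 0],
  [-1, 0.066, -0.002, 0.0005, 0],
], newtons=12)

```text
time_s: 6.08
tool_pos: [0.5228, -0.0073, 0.1486]
tool_rot: [-62.0, 90.0, -47.2]
force: [-0.8, -0.3, -2.1]
grip_width: 0.0158
```

```bash
python3 -c "
from h import *
go((.522,-.0058,.145),15)"
```

```text
t 6.08 pos [ 0.5228 -0.0073  0.1486] jawyaw 14.83 tilt 0.01 q7 7.9 F [-0.8 -0.3 -2.1] w 0.0158 
 -> shift [ 0.0036  0.0017 -0.0004] turn -0.17
```

Emit:
step_arm([
  [-1, 0.002, 0, 0, 0],
  [-1, 0.003, 0, 0, 0],
  [-1, 0.004, 0, 0, 0],
  [-1, 0.005, 0, 0, 0],
  [-1, 0.005, 0, 0, 0],
])

```text
time_s: 6.7
tool_pos: [0.5228, -0.0074, 0.145]
tool_rot: [-107.3, 89.9, -92.4]
force: [-4.4, -0.0, 9.6]
grip_width: 0.0155
```

Contact came at the expected height of 0.145. I release and rise.

Emit:
step_arm([
  [-0.3, 0, 0, 0, 0],
  [0, 0, 0, 0, 0],
  [0, 0, 0, 0, 0],
  [0, -0.005, 0, 0, 0],
  [0, -0.03, 0, 0, 0],
  [0, -0.07, 0, 0, 0],
  [0, -0.11, 0, 0, 0],
  [0, -0.12, 0.0, 0, 0],
])

```text
time_s: 7.7
tool_pos: [0.5242, -0.0071, 0.2667]
tool_rot: [-23.8, 89.7, -9.0]
force: [0.5, 0.1, 0.3]
grip_width: 0.0435
```

Run:
```python
from h import *
go((.6313,-.2703,.27),30)
im,d=read_camera('side'); P=cloud('side',d); save('s3.png',cv2.resize(im[150:280,210:360],(690,598)))
for nm,z0,z1 in(('knob',.125,.15),('knobtop',.141,.15),('rim',.114,.127)):
    q=sel(P,(.522,-.006),.045,z0,z1); print('side',nm,len(q),q.mean(0).round(4),mid(q),np.percentile(q[:,2],[2,98]).round(4))
q=sel(P,(.522,-.006),.026,.09,.12); print(len(q),np.percentile(q[:,2],[2,10,25,50,75,98]).round(4))
q=sel(P,(.522,-.006),.0255,.11,.118); A=np.c_[q[:,:2]-q[:,:2].mean(0),np.ones(len(q))]; print('disk plane',len(q),np.linalg.lstsq(A,q[:,2],rcond=None)[0].round(4))
```

```text
t 7.7 pos [ 0.5242 -0.0071  0.2667] jawyaw 14.83 tilt 0.29 q7 10.9 F [0.5 0.1 0.3] w 0.0435 
 -> shift [-0.0026 -0.2818  0.0361] turn -15.17
side knob 81 [ 0.52   -0.0006  0.1378] [ 0.5202 -0.0026  0.0079] [0.1261 0.1498]
side knobtop 30 [ 0.52   -0.0007  0.1456] [ 0.5201 -0.0026  0.0078] [0.1415 0.1498]
side rim 416 [ 0.5207 -0.0011  0.1178] [ 0.5223 -0.0057  0.0356] [0.1143 0.1228]
229 [0.1121 0.1154 0.117  0.118  0.1187 0.1197]
disk plane 101 [-0.0011 -0.0308  0.1167]
```

View pics/s3.png

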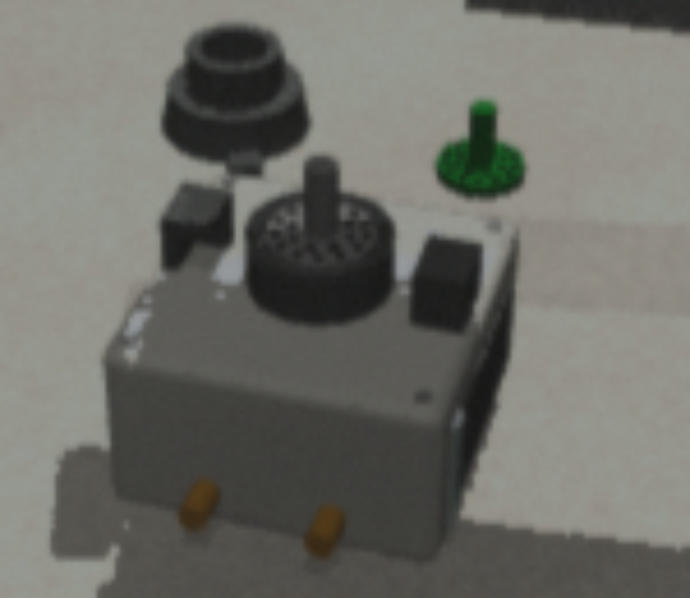

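The strainer sits in the mouth, knob top at crop (320,165). I'll check its height and tilt more closely while positioning for the ring.

Run:
```python
from h import *
for c in('side','top'):
    im,d=read_camera(c); P=cloud(c,d)
    for a,b in((.125,.135),(.135,.145),(.145,.165)):
        q=sel(P,(.521,-.004),.014,a,b); print(c,a,len(q),mid(q) if len(q) else '',q[:,2].max().round(4) if len(q) else '')
    q=sel(P,(.5215,-.0045),.025,.1,.126); q=q[np.hypot(q[:,0]-.5205,q[:,1]+.0035)>.0115]
    if len(q)<20: print(len(q)); continue
    A=np.c_[q[:,:2]-[.522,-.0055],np.ones(len(q))]
    for i in range(4):
        s=np.linalg.lstsq(A,q[:,2],rcond=None)[0]; r=q[:,2]-A@s; k=abs(r)<.003; A,q=A[k],q[k]
    print('plane',len(q),s.round(4),r.std().round(4))
```

```text
side 0.125 30 [ 0.5205 -0.0035  0.0077] 0.1341
side 0.135 33 [ 0.5206 -0.0027  0.0079] 0.1448
side 0.145 56 [ 0.5211 -0.0042  0.0083] 0.1575
plane 182 [ 0.0107 -0.023   0.118 ] 0.0012
top 0.125 0  
top 0.135 0  
top 0.145 0  
0
```

Emit:
step_arm([
  [1, 0, -0.02, 0.003, 0],
  [1, 0, -0.055, 0.007, -2],
  [1, 0, -0.1, 0.013, -5],
  [1, 0, -0.15, 0.019, -8],
  [1, 0.02, -0.195, 0.025, -11],
  [1, 0.05, -0.235, 0.03, -14],
  [1, 0.08, -0.265, 0.034, -15],
  [1, 0.1, -0.279, 0.036, -15],
  [1, 0.11, -0.282, 0.036, -15],
  [1, 0.11, -0.282, 0.036, -15],
  [1, 0.11, -0.282, 0.036, -15],
])

```text
time_s: 9.22
tool_pos: [0.6306, -0.2694, 0.1552]
tool_rot: [-45.0, 89.9, -15.1]
force: [-0.5, 0.3, 0.1]
grip_width: 0.0871
```

Run:
```python
from h import *
go((.6313,-.2703,.052))
for c in('side','top'):
    im,d=read_camera(c); P=cloud(c,d); np.savez(c+'4',im=im,d=d)
    q=sel(P,(.6313,-.27),.04,.047,.058); print(c,'hub',len(q),circ(q[:,:2]) if len(q)>5 else '',mid(q) if len(q) else '')
    q=sel(P,(.522,-.005),.014,.14,.165); print('knob',len(q),q.mean(0).round(4) if len(q) else '',mid(q) if len(q) else '',q[:,2].max().round(4) if len(q) else '')
    q=sel(P,(.522,-.0055),.045,.114,.126); print('rim',mid(q))
    r=regions_of(c,'strainer_mid')
    for x in r: print(x['pixel'],round(x['p'],2))
    s=P[...,2]; q=sel(P,(.522,-.0055),.024,.1,.126); q=q[np.hypot(q[:,0]-.522,q[:,1]+.0055)>.012]
    A=np.c_[q[:,:2]-[.522,-.0055],np.ones(len(q))]
    for i in range(4):
        t=np.linalg.lstsq(A,q[:,2],rcond=None)[0]; rr=q[:,2]-A@t; k=abs(rr)<.003; A,q=A[k],q[k]
    print('plane',len(q),t.round(4))
z=np.load('top4.npz')['im']; a=np.load('top0.npz')
w=np.clip(1.8*z[160:250,246:336].astype(float),0,255).astype(np.uint8)
# ring ears from first picture: dark mask
P=cloud('top',a['d']); reg=regions_of
C=np.array([.6297,-.269]); m=(np.hypot(P[...,0]-.6312,P[...,1]+.271)<.068)&(P[...,2]<.02)&(a['im'].max(-1)<105)
rr=np.hypot(P[...,0]-.6312,P[...,1]+.271); m&=rr>.05
n,l,st,ce=cv2.connectedComponentsWithStats(m.astype(np.uint8))
for i in range(1,n):
    if st[i,4]>6: print('earblob',st[i,4],ce[i].round(1),P[l==i].mean(0).round(4))
w2=np.clip(1.8*a['im'][115:205,363:453].astype(float),0,255).astype(np.uint8)
save('c4.png',np.hstack([cv2.resize(w,(400,400),interpolation=cv2.INTER_CUBIC),cv2.resize(w2,(400,400),interpolation=cv2.INTER_CUBIC)]))
```

```text
t 9.22 pos [ 0.6306 -0.2694  0.1552] jawyaw 29.94 tilt 0.12 q7 42.2 F [-0.5  0.3  0.1] w 0.0871 
 -> shift [ 0.1032 -0.001  -0.    ] turn 0
side hub 150 [ 0.6315 -0.2687  0.0245] [ 0.6322 -0.2694  0.0297]
knob 73 [ 0.5206 -0.0022  0.1498] [ 0.5209 -0.0048  0.0088] 0.1568
rim [ 0.5221 -0.0057  0.0355]
[276.8, 201.6] 0.76
[310.5, 187.7] 0.61
plane 152 [ 0.0029 -0.0062  0.1181]
top hub 222 [ 0.6311 -0.2711  0.0245] [ 0.631  -0.2716  0.0291]
knob 55 [ 0.5204 -0.0064  0.1537] [ 0.521  -0.0062  0.008 ] 0.1584
rim [ 0.5222 -0.0067  0.0351]
[401.3, 223.7] 0.95
[294.7, 200.4] 0.81
[403.9, 164.6] 0.42
plane 268 [-0.0046  0.0173  0.1179]
earblob 19 [414.2 139.8] [ 0.6796 -0.2904 -0.0019]
earblob 76 [429.8 150.7] [ 0.6524 -0.3236  0.0029]
earblob 70 [384.  168.7] [ 0.6122 -0.2181  0.0032]
```

View pics/c4.png

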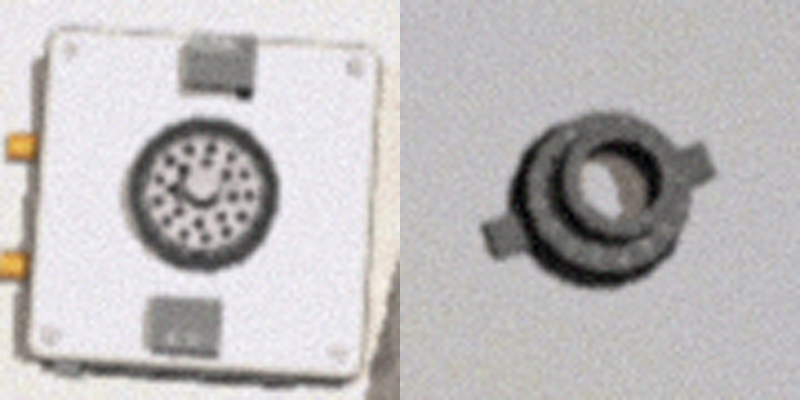

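The strainer is flat: the two cameras' plane fits show at most 1° of tilt, and knob and rim are centred at (203,190) in the crop. The ear axis is at -69°. Now I descend on the ring hub.

Emit:
step_arm([
  [1, 0.02, -0.001, 0, 0],
  [1, 0.05, -0.001, 0, 0],
  [1, 0.08, -0.001, 0, 0],
  [1, 0.096, -0.001, 0, 0],
  [1, 0.103, -0.001, 0, 0],
  [1, 0.103, -0.001, 0, 0],
  [0, 0.103, -0.001, 0, 0],
  [-1, 0.103, -0.001, 0, 0],
  [-1, 0.103, -0.001, 0, 0],
  [-1, 0.103, -0.001, 0, 0],
  [-1, 0.103, -0.001, 0, 0],
], newtons=35)

```text
time_s: 10.8
tool_pos: [0.6308, -0.2715, 0.0511]
tool_rot: [-40.3, 89.9, -10.4]
force: [0.8, 0.9, 1.8]
grip_width: 0.0564
```

```bash
python3 -c "
from h import *
go((.522,-.006,.24),-25)"
```

```text
t 10.8 pos [ 0.6308 -0.2715  0.0511] jawyaw 29.83 tilt 0.07 q7 40.5 F [0.8 0.9 1.8] w 0.0564 
 -> shift [-0.1891  0.2843  0.0379] turn 54.83
```

Emit:
step_arm([
  [-1, -0.015, 0, 0, 0],
  [-1, -0.05, 0, 0, 0],
  [-1, -0.1, 0, 0, 5],
  [-1, -0.145, 0.02, 0.003, 11],
  [-1, -0.175, 0.06, 0.008, 19],
  [-1, -0.187, 0.105, 0.014, 27],
  [-1, -0.189, 0.15, 0.02, 35],
  [-1, -0.189, 0.195, 0.026, 43],
  [-1, -0.189, 0.235, 0.031, 50],
  [-1, -0.189, 0.265, 0.035, 54],
  [-1, -0.189, 0.28, 0.0375, 55],
  [-1, -0.189, 0.284, 0.038, 55],
])

```text
time_s: 12.3
tool_pos: [0.5215, -0.0051, 0.2403]
tool_rot: [-28.1, 89.9, -53.2]
force: [-0.3, -0.3, -1.8]
grip_width: 0.056
```

Emit:
step_arm([
  [-1, 0, 0, 0, 0],
  [-1, 0, 0, 0, 0],
  [-1, 0, 0, 0, 0],
])

```text
time_s: 12.68
tool_pos: [0.5221, -0.0071, 0.2394]
tool_rot: [-156.7, 90.0, 178.0]
force: [-0.0, 0.5, -1.4]
grip_width: 0.0559
```

Run:
```python
from h import *
go((.522,-.006,.15),-25)
for c in('side','top'):
    im,d=read_camera(c); P=cloud(c,d)
    if c=='side': save('s5.png',cv2.resize(im[100:280,190:370],(600,600)))
    for a,b in((.18,.2),(.2,.216)):
        q=sel(P,(.522,-.006),.07,a,b); print(c,a,len(q),mid(q) if len(q) else '')
    q=sel(P,(.522,-.006),.07,.18,.2); 
    if len(q):
        r=np.hypot(q[:,0]-.522,q[:,1]+.005); f=q[r>.05]; print('far',[(x.round(3).tolist(),round(float(np.degrees(np.arctan2(x[1]+.005,x[0]-.522))),1)) for x in f[::4]])
```

```text
t 12.68 pos [ 0.5221 -0.0071  0.2394] jawyaw -25.24 tilt 0.02 q7 -29.1 F [-0.   0.5 -1.4] w 0.0559 
 -> shift [ 0.0894  0.001  -0.0005] turn -0.24
side 0.18 357 [ 0.5157 -0.0044  0.0611]
side 0.2 465 [ 0.5184 -0.0052  0.0422]
far [([0.484, -0.055, 0.195], -127.4), ([0.479, -0.051, 0.196], -133.1), ([0.479, -0.05, 0.194], -134.0), ([0.479, -0.048, 0.192], -135.0), ([0.479, -0.048, 0.19], -135.4), ([0.559, 0.03, 0.195], 43.4), ([0.556, 0.033, 0.195], 48.4), ([0.557, 0.038, 0.195], 51.0), ([0.561, 0.035, 0.191], 45.8), ([0.551, 0.042, 0.197], 58.2), ([0.544, 0.04, 0.196], 63.9), ([0.554, 0.042, 0.194], 56.1), ([0.545, 0.042, 0.195], 63.7), ([0.556, 0.04, 0.19], 53.0), ([0.547, 0.046, 0.195], 64.1), ([0.553, 0.044, 0.19], 57.3), ([0.545, 0.043, 0.191], 64.1), ([0.546, 0.046, 0.191], 64.5), ([0.546, 0.047, 0.189], 64.8)]
top 0.18 0 
top 0.2 0
```

View pics/s5.png

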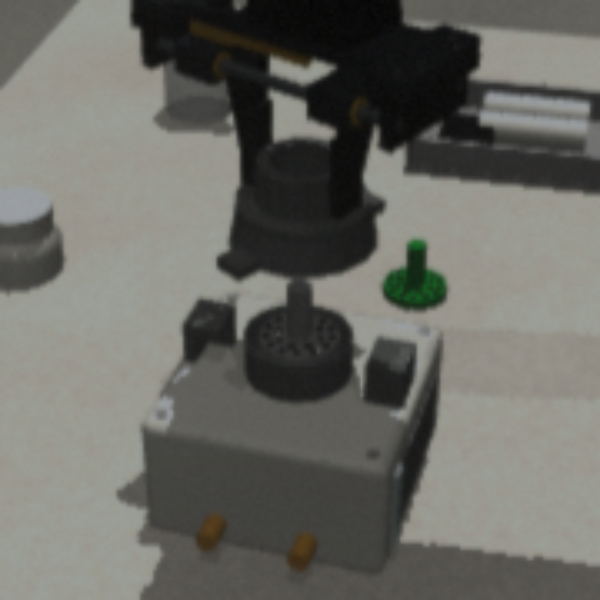

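The ring is held level above the neck with the ears at about 55° world (60° off the claws), near ear at crop (235,262). I lower it.

Emit:
step_arm([
  [-1, 0.015, 0.001, 0, 0],
  [-1, 0.035, 0.001, 0, 0],
  [-1, 0.055, 0.001, 0, 0],
  [-1, 0.064, 0.001, 0, 0],
  [-1, 0.07, 0.001, 0, 0],
  [-1, 0.075, 0.001, 0, 0],
  [-1, 0.08, 0.001, 0, 0],
  [-1, 0.084, 0.001, 0, 0],
  [-1, 0.086, 0.001, 0, 0],
  [-1, 0.086, 0.001, 0, 0],
])

```text
time_s: 14.02
tool_pos: [0.5224, -0.0054, 0.1535]
tool_rot: [-112.6, 90.0, -137.8]
force: [-0.5, -0.2, -1.2]
grip_width: 0.0557
```

```bash
python3 -c "
from h import *
go((.522,-.006,.149),-25)"
```

```text
t 14.03 pos [ 0.5224 -0.0054  0.1535] jawyaw -25.17 tilt 0.01 q7 -31.2 F [-0.5 -0.2 -1.2] w 0.0557 
 -> shift [ 0.0045 -0.0007 -0.0001] turn -0.17
```

Emit:
step_arm([
  [-1, 0.0015, 0, 0, 0],
  [-1, 0.003, 0, 0, 0],
  [-1, 0.004, 0, 0, 0],
  [-1, 0.005, 0, 0, 0],
  [-1, 0.006, 0, 0, 0],
  [-1, 0.006, 0, 0, 0],
])

```text
time_s: 14.78
tool_pos: [0.5225, -0.0054, 0.1488]
tool_rot: [-48.5, 90.0, -73.6]
force: [-3.9, -0.5, 6.5]
grip_width: 0.0559
```

Seated: contact at TCP z 0.1488, expected 0.149. Now I turn it clockwise.

Emit:
step_arm([
  [-1, 0, 0, 0, 4],
  [-1, 0, 0, 0, 9],
  [-1, 0, 0, 0, 15],
  [-1, 0, 0, 0, 21],
  [-1, 0, 0, 0, 27],
  [-1, 0, 0, 0, 33],
  [-1, 0, 0, 0, 39],
  [-1, 0, 0, 0, 44],
  [-1, 0, 0, 0, 48],
  [-1, 0, 0, 0, 50],
  [-1, 0, 0, 0, 50],
])

```text
time_s: 16.15
tool_pos: [0.5238, -0.0059, 0.1488]
tool_rot: [60.5, 89.8, -14.7]
force: [1.4, -2.0, 5.6]
grip_width: 0.0557
```

```bash
python3 -c "
from h import *
go((.522,-.006,.149),-25); print(monitor.get_obs()['wrist_torque'])"
```

```text
t 16.15 pos [ 0.5238 -0.0059  0.1488] jawyaw -75.18 tilt 0.2 q7 -80.8 F [ 1.4 -2.   5.6] w 0.0557 
 -> shift [-0.0002 -0.0018 -0.0004] turn -50.18
[-0.32294647 -0.23967683 -0.00199641]
```

Emit:
step_arm([
  [-1, 0, 0, 0, 3],
  [-1, 0, 0, 0, 6],
  [-1, 0, 0, 0, 8],
  [-1, 0, 0, 0, 10],
  [-1, 0, 0, 0, 11],
  [-1, 0, 0, 0, 12],
  [-1, 0, 0, 0, 13],
  [-1, 0, 0, 0, 14],
])

```text
time_s: 17.15
tool_pos: [0.5241, -0.0073, 0.1489]
tool_rot: [44.9, 89.7, -44.1]
force: [4.4, -4.7, 4.7]
grip_width: 0.0563
```

```bash
python3 -c "
from h import *
go((.522,-.006,.149),-25); print(monitor.get_obs()['wrist_torque'])"
```

```text
t 17.15 pos [ 0.5241 -0.0073  0.1489] jawyaw -88.97 tilt 0.35 q7 -94.5 F [ 4.4 -4.7  4.7] w 0.0563 
 -> shift [-0.0001 -0.0021 -0.0014] turn -63.97
[-1.08661929 -0.78443445  1.35710731]
```

Emit:
step_arm([
  [-1, 0, 0, 0, 1],
  [-1, 0, 0, 0, 2],
  [-1, 0, 0, 0, 3],
  [-1, 0, 0, 0, 4],
  [-1, 0, 0, 0, 4],
])

```text
time_s: 17.77
tool_pos: [0.5246, -0.0076, 0.1489]
tool_rot: [54.1, 89.6, -38.9]
force: [3.2, -5.1, 3.9]
grip_width: 0.0561
```

Run:
```python
from h import *
go((.522,-.006,.149),-25); print(monitor.get_obs()['wrist_torque'])
im,d=read_camera('side'); save('s6.png',cv2.resize(np.clip(1.6*im[165:285,205:365].astype(float),0,255).astype(np.uint8),(800,600),interpolation=cv2.INTER_CUBIC))
```

```text
t 17.77 pos [ 0.5246 -0.0076  0.1489] jawyaw -93.0 tilt 0.39 q7 -98.4 F [ 3.2 -5.1  3.9] w 0.0561 
 -> shift [-0.0001 -0.0027 -0.0015] turn -68.0
[-1.184011   -0.81146586  1.17028361]
```

View pics/s6.png

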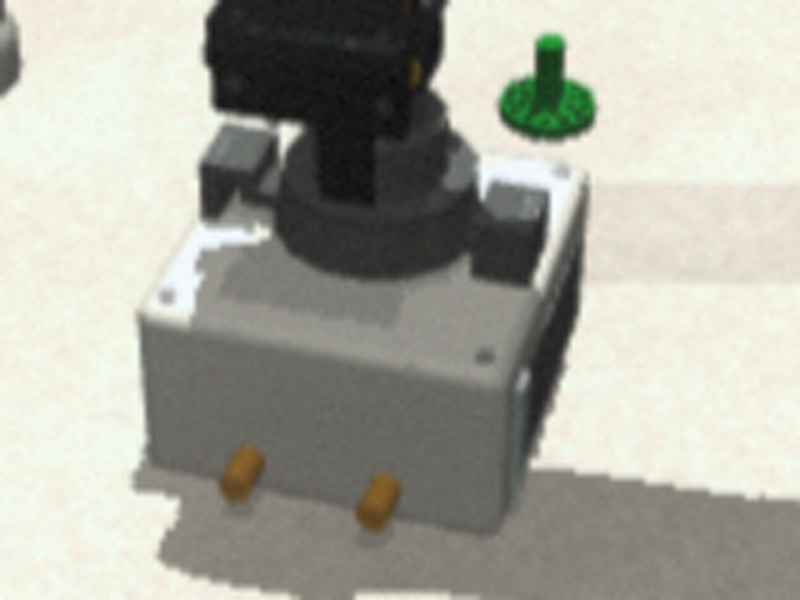

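The ears are under both claws (crop (265,185) and (485,215)), and the torque rose from 0 to about 1.3 N m and stayed there. I confirm with a firmer grip.

Emit:
step_arm([
  [-1, 0, 0, 0, 0],
  [-1, 0, 0, 0, 0],
  [-1, 0, 0, 0, 1],
  [-1, 0, 0, 0, 2],
  [-1, 0, 0, 0, 3],
  [-1, 0, 0, 0, 3],
], newtons=55)

```text
time_s: 18.58
tool_pos: [0.5248, -0.0078, 0.149]
tool_rot: [52.1, 89.5, -43.7]
force: [4.3, -5.9, 3.9]
grip_width: 0.0552
```

```bash
python3 -c "
from h import *
go((.522,-.006,.149),-25); print(monitor.get_obs()['wrist_torque'])"
```

```text
t 18.57 pos [ 0.5248 -0.0078  0.149 ] jawyaw -95.8 tilt 0.47 q7 -101.3 F [ 4.3 -5.9  3.9] w 0.0552 
 -> shift [-0.     -0.003  -0.0015] turn -70.8
[-1.42159228 -0.90757928  2.19657036]
```

A hard stop: torque follows the grip up to 2.2 N m. I release and retreat.

Emit:
step_arm([
  [0.6, 0, 0, 0, 0],
  [1, 0, 0, 0, 0],
  [1, 0, 0, 0, 0],
  [1, 0, 0, 0, 0],
  [1, -0.01, 0, 0, 0],
  [1, -0.04, 0, 0, 0],
  [1, -0.09, 0, 0, 0],
  [1, -0.13, 0, 0, 0],
  [1, -0.13, 0.05, 0, 0],
  [1, -0.13, 0.1, 0, 0],
  [1, -0.13, 0.15, 0, 0],
  [1, -0.13, 0.19, 0, 0],
])

```text
time_s: 20.08
tool_pos: [0.713, -0.0264, 0.2778]
tool_rot: [104.2, 90.0, 8.0]
force: [0.5, -0.3, 0.3]
grip_width: 0.0868
```

```bash
python3 -c "
from h import *
go((.522,-.006,.149),-25)"
```

```text
t 20.07 pos [ 0.713  -0.0264  0.2778] jawyaw -96.21 tilt 0.02 q7 -102.5 F [ 0.5 -0.3  0.3] w 0.0868 
 -> shift [ 0.1287 -0.1921  0.0004] turn -71.21
```

Emit:
step_arm([
  [1, 0, 0, 0.03, 0],
  [1, 0, 0, 0.08, 0],
  [1, 0, 0, 0.13, 0],
  [1, 0, 0, 0.18, 0],
  [1, 0, 0, 0.23, 0],
  [1, 0, -0.03, 0.28, 0],
  [1, 0, -0.06, 0.32, 0],
  [1, 0, -0.08, 0.34, 0],
  [1, 0, -0.08, 0.34, 0],
  [1, 0, -0.08, 0.34, 0],
])

```text
time_s: 21.32
tool_pos: [0.5961, -0.354, 0.2781]
tool_rot: [126.9, 89.9, 30.8]
force: [-0.2, 0.4, 0.3]
grip_width: 0.0867
```

Run:
```python
from h import *
w=[]
for c,(u,v) in(('top',(291,204)),('side',(285,222))):
    im,d=read_camera(c); P=cloud(c,d)
    q=sel(P,(.522,-.006),.04,.135,.165); q2=q[q[:,2]>.142]; print(c,'hub top',mid(q2),np.percentile(q2[:,2],[5,50,95]).round(4))
    A=np.c_[q2[:,:2]-[.522,-.006],np.ones(len(q2))]; print(' plane',np.linalg.lstsq(A,q2[:,2],rcond=None)[0].round(4))
    w.append(cv2.resize(np.clip(1.8*im[v-45:v+45,u-45:u+45].astype(float),0,255).astype(np.uint8),(400,400),interpolation=cv2.INTER_CUBIC))
save('fin.png',np.hstack(w))
```

```text
top hub top [ 0.5189 -0.0062  0.0291] [0.147  0.151  0.1553]
 plane [ 0.0033 -0.0043  0.151 ]
side hub top [ 0.5192 -0.0052  0.0296] [0.1432 0.15   0.1547]
 plane [ 0.0047 -0.0328  0.1494]
```

View pics/fin.png

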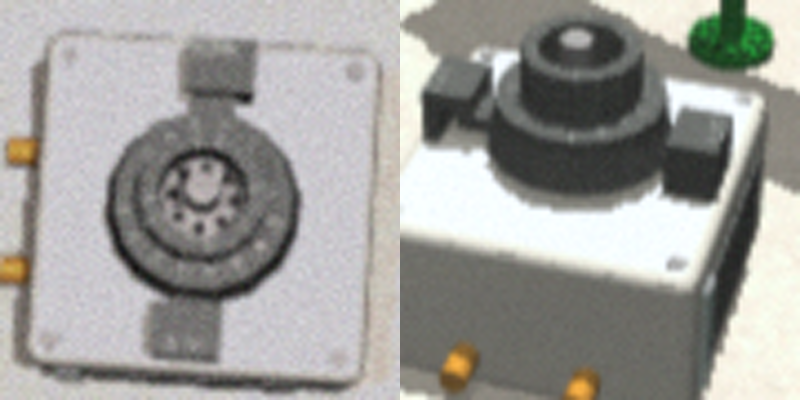

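```bash
python3 -c "
from h import *
print(env.sign_off())"
```

```text
the job is handed in; nothing more can be done
None
```

The coolant tank filler is closed, and I handed the job in at about 21 s of the 69 s allowed; no verdict is reported.

**Strainer:** I put the steel pierced strainer into the mouth first. It made contact at the expected height, and before the ring went on both cameras showed it flat to about 1°.

**Ring:** I set the eared ring down about 60° off the claws; it touched at TCP height 0.1488 m, against 0.149 m expected. I then turned it clockwise until it stopped. The torque went from about 0 to 1.3 N m, and to 2.2 N m with a firmer grip, so it was against a hard stop.

**Last pictures:**
- The hub top is about 152 mm high, as it should be.
- The top camera shows the ring level. The side camera's fit reads about 2° of tilt, which I took as measurement noise.
- The ring sits about 3 mm off centre toward -x, within its play on the neck.
- The +x ear shows going under its claw. The -x ear is hidden under its own claw, so I could not see it directly.
- The gripper is well clear of everything.

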